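Park the spring-loaded captive screw and open the parts box

ROBOT

A 6-joint arm with a two-finger parallel gripper is mounted at the origin on the work surface; the furniture and walls round the work are solid. World frame = base frame: x ahead of the robot, y to its left, z up, the work surface at z = 0. Lengths are in mm, angles in rad, forces in N, time in s.
With the tool pointing down it reaches from about 275 to 975 mm from the base axis. Payload 8.4 kg.
Tool frame: the origin (TCP) lies at the very end of the fingers, on their centre line; the grasp point (between the pads) lies 19 mm behind it (grip_depth is the distance from the TCP to the grasp point, in mm); z points along the fingers, y is the direction in which the jaws open and shut (so a half turn about z gives the same grasp; the last joint's range is limited). The gripper opens to 92 mm and grips with 3 to 60 N. Pads are 20 mm wide; open, the fingers measure 128 mm over their backs; the gripper's body (75 mm by 189 mm) begins 69 mm behind the grasp point.
Start: joints at [-1.296, 0.353, 1.633, -0, 1.155, -0.002], TCP at [170.798, -601.212, 186.983] pointing down, gripper open.
Joint ranges: [-2.63, 2.63], [-0.92, 2.1], [0.06, 2.66], [-1.3, 4.44], [0, 2.69], [-3.02, 3.02]. Speed limits (rad/s): [2.22, 2.22, 2.79, 3.14, 3.14, 3.14].

INTERFACE

Orientations are given as a unit quaternion [x, y, z, w].
In Python, from rig import move_to, move_l, movej, gripper_to, pause, solve_ik, read_state, capture, camera_params, MotionError, hand_in, spot_in, outline_of, grip_depth gives the robot as it stands. The module is installed in compiled form; this text tells all that it offers. Calls block until the motion is done:
- move_to(position, orientation): joint-space move of the TCP to a pose.
- move_l(position, rot=None, v=150, until_force=None): straight line of the TCP; rot=None keeps the orientation; v is the mean speed in mm/s. With until_force (N) it stops when the force on the tool has changed by that much, and returns True; else False.
- movej(angles): joint-space move.
- gripper_to(opening): opening from 0.0 (shut) to 1.0 (fully open); the grip force is fixed at half the most; returns when the fingers have stopped.
- pause(seconds).
- solve_ik(position, orientation): joint angles nearest the present ones, or None.
- read_state(): the state.
- capture(name): name is "scene" or "top" or "wrist"; returns (picture, depth): 420x560x3 uint8, red, green, blue; 420x560 float32, mm along the optical axis (not along the pixel's ray), 0 where there is no reading.
- camera_params(name): a dict with "K" (3x3 intrinsics, pixels), "R" (3x3) and "t" (3): a world point X has camera coordinates R X + t. Camera axes: x right, y down, z forward; pixel columns grow to the right and rows downward; lengths in mm; the calibration is good to about 2 mm. A picture is of the moment at which its call begins: read the wrist's pose just before it. camera_params takes no time and is no camera call; for the wrist camera it gives the pose at the moment of the call.
A pose or a line that the arm cannot do raises MotionError and nothing moves.
- hand_in(): hands the job in, once; it reports no verdict.
Trained networks look in the newest picture that a camera, given by its name, has taken for a name from the list of things; names that differ only in an ending like _2 or _b are one class to them, and where a whole thing is asked for, a point or a joint stands for the part that bears it (a point fixed in the world has none). Each returns a list of dicts, best first, with "confidence" (0 to 1); they miss things now and then, are a little off and sometimes report something else, mostly with a low value. They report only what shows in the picture. A call takes as long as a camera call.
- spot_in(query, camera): "point" ([x, y, z] in mm, in the coordinates of the camera as it stood for that picture, good to about 4 mm: the middle of the surface that is visible of it).
- outline_of(query, camera): "mask" (420x560 bool, what is visible of it).
The state is a dict: "time_s": time; "joints": joint angles; "joint_velocities": joint speeds; "joint_efforts": joint torques, N m; "tcp_pos": TCP position; "ee_rot": TCP orientation; "ft_force": force on the tool from outside, world axes, zero at the start; "ft_torque": the same for the moment, N m; "gripper_width": opening from 0.0 (shut) to 1.0 (fully open).
Only numpy, scipy, OpenCV 4.12 (cv2) and the standard library are available. Lean on these libraries where they do the work, as an engineer would, in place of code of your own. Each camera call takes 0.05 s, during which the arm holds its last target.

TASK

Open the steel parts box on the bench: pull its spring-loaded captive lock screw up by the round knob, feel for the thread, and drive the screw anticlockwise in its thread to the end stop so that it stays up by itself; then slide the cover fully open by its handle and let go. Be gentle with the thread, do not force the cover against the screw, and leave the other things on the bench where they lie.

Things in the scene. Friction and masses are not known exactly. Their poses are not given: they have to be found in the camera images.
- parts_box: Grey steel parts box, fixed to the bench, 130 (its x) x 285 (its y) x 48 mm high plus fittings. Origin on the bench below the handle of the shut cover; the box reaches from y = -155 to +130 mm. The lock screw stands upright at x = 0, y = -130 mm of the box, on a small bridge over the end of the cover. The cover slides to the box's +y, away from the screw.
- knob (a point): Centre of the lock screw's round fluted knob, 32 mm across, 24 mm high, on a 10 mm stem: 126 mm above the bench with the screw down, about 144.5 mm when driven to the end stop. The knob's bottom is 10 mm above the ferrule when down. Its rotation tells nothing of where the thread begins.
- handle (a point): Middle of the cover's handle, a level round bar 12 mm thick along the box's x, 48 mm free between its legs, 60 mm above the cover and 114 mm above the bench; free all round. With the screw down its 10 mm tip stands in a hole of the cover and locks it; the cover is free with the screw raised 10 mm or more.
- cover (a joint): Slide of the flat aluminium cover along the box's +y: 0 = shut, 0.085 m = fully open (stop). It takes about 3 N to move and stays where it is left.
- centre_punch_mid (a point): Bystander, middle of a steel centre punch, 116 x 11 mm, lying beside the box on its far side; leave alone.
- flat_offcut_mid (a point): Bystander, middle of a flat drilled bar offcut, 40 x 110 x 8 mm, lying beside the box on its near side; leave alone.
- tip_box_mid (a point): Bystander, middle of a small plastic box, 46 x 76 x 27 mm; leave alone.
- tape_measure_mid (a point): Bystander, middle of a tape measure, 32 x 82 x 66 mm; leave alone.
- cold_chisel_mid (a point): Bystander, middle of a cold chisel, 171 x 22 mm; leave alone.
- paste_tin_mid (a point): Bystander, middle of a round tin, 72 mm across, 49 mm high; leave alone.
- channel_piece_mid (a point): Bystander, middle of a folded steel channel piece, 37 x 105 x 26 mm; leave alone.
- ferrule_top (a point): Middle of the ferrule's top, on the screw axis, 104 mm above the bench. From the notch the screw is turned on anticlockwise: a thread lifts it 2.5 mm per radian, with 2 mm of play up and down, until it meets a hard end stop 120 to 160 degrees past the notch, then 18 to 20 mm above its lowest place. Over 0.5 N m against the stop harms it.
- screw_tip (a point): Lower end of the lock screw (10 mm thick), on its axis, 44 mm above the bench with the screw down; the screw has one small hidden lug. A spring pulls it down: 3.5 N at the bottom, 7 N at the top, plus 1.2 N weight. Turning it in the thread needs under 0.15 N m. Once in the thread it stays when let go, so it may be regrasped; let go before that it springs down.
- ferrule_foot (a point): Foot of the fixed steel ferrule (36 mm wide, foot 44) round the screw, on its axis, 69 mm above the bench. Pulled up 6 mm the lug meets a blind rim inside; one unseen notch, 40 degrees wide, has its middle 43 to 83 degrees anticlockwise (seen from above) of the lug's start. There the screw rises to 13 to 15 mm. Over 60 N on the thread harms it.

How it is judged (in metres and radians):
On the way:
1. the screw is driven up its thread to the end (knob raised more than 16.5 mm) while the cover is still shut (z of knob in the frame of parts_box above 0.1425 m and value of joint cover below 0.01 m), for 0.2 s.
At the end, for the whole second after the job is handed in: The lock screw stays raised by itself in its thread, knob centre more than 142.5 mm above the bench (16.5 mm above its lowest place), and the cover is at rest, open by more than 80 of its 85 mm (z of knob in the frame of parts_box above 0.1425 m and value of joint cover above 0.08 m and velocity of joint cover below 0.01 m/s); the robot touches nothing.
It fails at once if the thread is overloaded: more than 60 N between screw and ferrule (contact force between screw_turn_c0 and anything else above 60 N).
It fails at once if the cover is forced against the lock screw with more than 20 N (contact force between lift_c0 and cover above 20 N).
It fails at once if a bystander is shifted by more than 30 mm (distance of any of centre_punch_mid, flat_offcut_mid, tip_box_mid, tape_measure_mid, cold_chisel_mid, paste_tin_mid, channel_piece_mid from where it was at the start of the episode above 0.03 m).
It also fails if it takes over 72 s, if anything falls off the work surface, if the arm or the gripper's body presses on something with over 40 N, if the wrist force passes 120 N, or if a joint passes its speed limit or range.

## Working session

There is one attempt and no reset: what is moved stays moved. The work goes in short steps, each a Python script; the robot and the scene stay as the last script left them, time stands still between calls to the robot, and variables do not carry over. Pictures are saved under pics/ and viewed, and the job is handed in when it is done.

```bash
mkdir -p pics; ls; cat > h.py <<'E'
import numpy as np, cv2
from rig import *
from scipy.spatial.transform import Rotation as Rn
def snap(cam,fn):
    p,d=capture(cam); cv2.imwrite('pics/'+fn,cv2.cvtColor(p,cv2.COLOR_RGB2BGR)); return p,d
def world(cp,pt):
    return np.array(cp['R']).T@(np.array(pt)-np.array(cp['t']))
def proj(cp,X):
    c=np.array(cp['R'])@np.array(X)+np.array(cp['t']); u=np.array(cp['K'])@c; return u[:2]/u[2]
def cloud(cp,d):
    K=np.array(cp['K']); v,u=np.indices(d.shape)
    P=np.stack([(u-K[0,2])/K[0,0]*d,(v-K[1,2])/K[1,1]*d,d],-1)
    return (P-np.array(cp['t']))@np.array(cp['R'])
E
python3 - <<'E'
from h import *
np.set_printoptions(precision=1,suppress=True)
s=read_state();print(s)
for cam in ['scene','top']:
    snap(cam,cam+'0.png'); cp=camera_params(cam)
    for q in ['knob','handle','parts_box','ferrule_top','cover','tape_measure_mid','cold_chisel_mid','paste_tin_mid','channel_piece_mid','tip_box_mid','flat_offcut_mid','centre_punch_mid']:
        r=spot_in(q,cam)
        print(cam,q,[(world(cp,x['point']),round(x['confidence'],2)) for x in r[:2]])
E
```

```text
pics
{'time_s': 0.0, 'joints': array([-1.3,  0.4,  1.6, -0. ,  1.2, -0. ]), 'joint_velocities': array([-0., -0.,  0.,  0.,  0.,  0.]), 'joint_efforts': array([  0. , -59.4, -33.4,   0.1,   0. ,  -0. ]), 'tcp_pos': array([ 170.6, -600.7,  186.3]), 'ee_rot': array([ 1. ,  0.1, -0. , -0. ]), 'ft_force': array([-1.3,  0.3,  0.2]), 'ft_torque': array([0., 0., 0.]), 'gripper_width': 1.0029823495454984}
scene knob [(array([ 455. , -117.9,  140.5]), 0.41)]
scene handle [(array([496.4, -31.4,  53.7]), 0.89)]
scene parts_box [(array([490. ,  -3.1,  50.9]), 0.57)]
scene ferrule_top [(array([ 451.1, -117.2,   89. ]), 0.69)]
scene cover [(array([496.5, -33.1,  52.8]), 0.61)]
scene tape_measure_mid [(array([ 373. , -226.7,   48.6]), 0.69)]
scene cold_chisel_mid [(array([760.6, 192.6,  15.2]), 0.55)]
scene paste_tin_mid [(array([488.1, 337.8,  47.7]), 0.56)]
scene channel_piece_mid [(array([ 431.5, -353.5,   12. ]), 0.7), (array([488.5, 339.3,  50.6]), 0.25)]
scene tip_box_mid [(array([408.9, 282.8,  26.1]), 0.61)]
scene flat_offcut_mid [(array([438.7,  68.9,   8.3]), 0.85)]
scene centre_punch_mid [(array([ 455.2, -122.7,  135.6]), 0.56)]
top knob [(array([ 456.3, -124.2,  137.3]), 0.62)]
top handle [(array([496. , -45.5,  58.2]), 0.97)]
top parts_box [(array([505.4, -18.4,  55.4]), 0.71)]
top ferrule_top []
top cover []
top tape_measure_mid [(array([497.5, 328.5,  53.2]), 0.72), (array([ 375.7, -237.6,   56.8]), 0.68)]
top cold_chisel_mid [(array([757.2, 195.8,  13.4]), 0.75), (array([ 452.6, -118.5,   76.6]), 0.25)]
top paste_tin_mid [(array([498.8, 326.6,  48. ]), 0.79)]
top channel_piece_mid [(array([ 418.6, -356.7,    5.8]), 0.66)]
top tip_box_mid [(array([409.9, 277. ,  25.4]), 0.58)]
top flat_offcut_mid [(array([442.3,  69.3,   5.7]), 0.66), (array([415. , 277. ,  26.9]), 0.38)]
top centre_punch_mid [(array([602.3, -14. ,   8.3]), 0.39)]
```

```bash
python3 - <<'E'
from h import *
np.set_printoptions(precision=1,suppress=True)
for cam in ['scene','top']:
    p,d=capture(cam); cp=camera_params(cam); W=cloud(cp,d); print(cam,np.array(cp['t']),-np.array(cp['R']).T@cp['t'])
    ok=d>0
    reg=ok&(W[...,0]>380)&(W[...,0]<640)&(W[...,1]>-220)&(W[...,1]<220)
    def st(lo,hi,x0=0,x1=999,y0=-999,y1=999):
        m=reg&(W[...,2]>lo)&(W[...,2]<hi)&(W[...,0]>x0)&(W[...,0]<x1)&(W[...,1]>y0)&(W[...,1]<y1); return W[m]
    k=st(132,150); print('knobtop',len(k),k.mean(0),k.min(0),k.max(0))
    h=st(100,128,y0=-70); print('handle',len(h),h.mean(0),h.min(0),h.max(0))
    b=st(40,62); r=cv2.minAreaRect(b[:,:2].astype(np.float32)); print('box',len(b),r)
E
```

```text
scene [ 375.1  339.6 1181.8] [-132.7  684.1 1080.3]
knobtop 73 [ 458.8 -125.   138.5] [ 442.8 -145.2  132.1] [ 478.1 -111.6  144. ]
handle 85 [505.1  -3.4 115.9] [476.  -22.3 100.3] [547.4  11.8 125.6]
box 2542 ((489.07916259765625, -60.67462158203125), (376.0813293457031, 134.83316040039062), 66.39934539794922)
top [ -39.5  561.8 1304.2] [ 415.8  -36.9 1357.9]
knobtop 96 [ 458.8 -127.8  138.3] [ 443.6 -142.   133.1] [ 473.4 -112.1  144.5]
handle 95 [511.7  -9.5 117.9] [478.3 -27.7 107.2] [546.    7.9 125.5]
box 3094 ((507.48895263671875, -20.748641967773438), (285.5720520019531, 130.4579620361328), 65.9563980102539)
```

View pics/scene0.png

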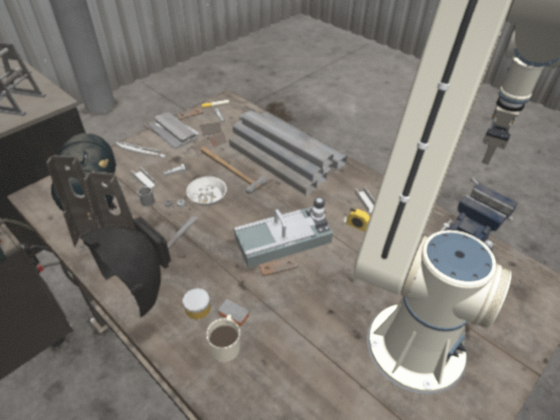

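View pics/top0.png

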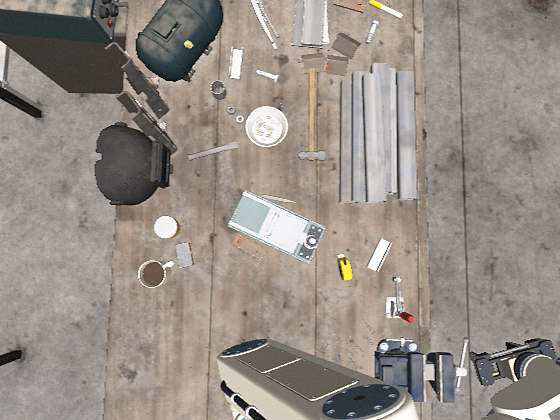

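```bash
cat >> h.py <<'E'
def quat(a):
    c,s=np.cos(a),np.sin(a)
    return Rn.from_matrix(np.array([[c,s,0],[s,-c,0],[0,0,-1.]])).as_quat()
def yaw(q):
    m=Rn.from_quat(q).as_matrix(); return np.arctan2(m[1,0],m[0,0])
E
python3 - <<'E'
from h import *
np.set_printoptions(precision=3,suppress=True)
s=read_state(); print(s['time_s'],yaw(s['ee_rot']))
K=np.array([459,-127.8,250])
for a in np.arange(-180,180,45):
    print(a,solve_ik(K,quat(np.radians(a))))
E
```

```text
1.4 0.27676432235318726
-180 [-0.275  0.056  1.864 -0.     1.221 -1.845]
-135 [-0.275  0.056  1.864 -0.     1.221 -2.631]
-90 [-0.275  0.056  1.864 -0.     1.221  2.867]
-45 [-0.275  0.056  1.864 -0.     1.221  2.081]
0 [-0.275  0.056  1.864 -0.     1.221  1.296]
45 [-0.275  0.056  1.864 -0.     1.221  0.511]
90 [-0.275  0.056  1.864 -0.     1.221 -0.275]
135 [-0.275  0.056  1.864 -0.     1.221 -1.06 ]
```

```bash
python3 - <<'E'
from h import *
np.set_printoptions(precision=2,suppress=True)
move_to([459,-127.8,230],quat(np.radians(-89)))
s=read_state(); print(s['time_s'],s['joints'],s['tcp_pos'],s['ft_force'])
cp=camera_params('wrist'); p,d=snap('wrist','w1.png'); W=cloud(cp,d)
for q in ['knob','handle']:
    print(q,[(world(cp,x['point']),x['confidence'],) for x in spot_in(q,'wrist')[:2]])
m=(d>0)&(W[...,2]>130)&(W[...,2]<146)&(np.hypot(W[...,0]-459,W[...,1]+128)<30)
P=W[m]; print(len(P),P.mean(0),P.min(0),P.max(0), 'cam',-np.array(cp['R']).T@cp['t'])
if len(P): print(cv2.minEnclosingCircle(P[:,:2].astype(np.float32)), np.median(P[:,2]))
print(proj(cp,[459,-127.8,138]))
E
```

```text
3.8167 [-0.28  0.07  1.89 -0.    1.18  2.85] [ 459.03 -128.14  229.99] [-0.23  0.48  0.42]
knob [(array([ 455.94, -123.79,  142.01]), 0.98)]
handle [(array([500.28, -36.94,  59.45]), 0.95)]
1022 [ 458.77 -127.22  137.82] [ 441.69 -142.82  130.01] [ 475.48 -109.14  140.79] cam [ 460.72 -205.42  427.86]
((458.6509094238281, -126.0629653930664), 17.024248123168945) 138.14709112569165
[275.08 196.23]
```

View pics/w1.png

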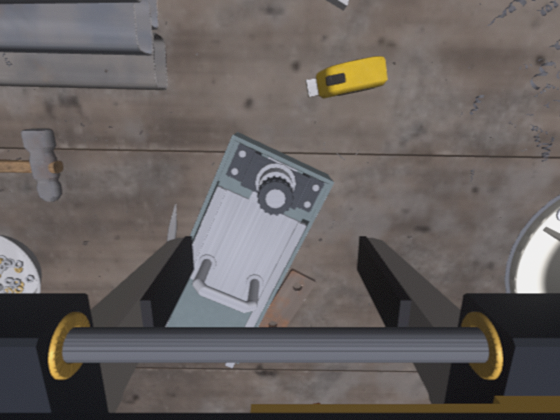

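```bash
python3 - <<'E'
from h import *
np.set_printoptions(precision=2,suppress=True)
f=move_l([459,-127.5,109],v=120,until_force=10); 
s=read_state(); print(f,s['time_s'],s['tcp_pos'],s['ft_force'],s['ft_torque'])
gripper_to(0.0)
s=read_state(); print(s['time_s'],s['tcp_pos'],s['ft_force'],s['ft_torque'],s['gripper_width'],s['joint_efforts'])
E
```

```text
False 5.125 [ 459.53 -127.66  109.58] [-0.03  0.22  0.68] [ 0.05 -0.02 -0.02]
6.1333 [ 459.08 -127.51  109.  ] [ 0.9  -1.11  0.58] [ 0.06 -0.1   0.01] 0.31199796860439943 [ -0.07 -44.05 -27.35  -0.1    0.1   -0.  ]
```

```bash
python3 - <<'E'
from h import *
np.set_printoptions(precision=2,suppress=True)
f=move_l([459,-127.5,119],v=12,until_force=14)
s=read_state(); print(f,s['time_s'],s['tcp_pos'],s['ft_force'],s['ft_torque'],s['gripper_width'])
z=s['tcp_pos'][2]
move_l([459,-127.5,z-1.0],v=20)
s=read_state(); print(f,s['time_s'],s['tcp_pos'],s['ft_force'],s['ft_torque'])
for k in range(2):
    a=np.radians(-89+10*(k+1))
    move_l([459,-127.5,z-1.0],quat(a),v=20)
    s=read_state(); print(s['time_s'],np.degrees(yaw(s['ee_rot'])),s['tcp_pos'],s['ft_force'],s['ft_torque'],s['joint_efforts'][5])
E
```

```text
True 6.425 [ 458.57 -127.48  110.47] [-12.21  -0.26  18.58] [ 0.03  2.54 -0.04] 0.13712048733366008
True 6.675 [ 459.96 -127.82  110.6 ] [-1.   -0.84  9.37] [ 0.11  0.17 -0.01]
7.0 -78.9679744740038 [ 460.12 -127.75  110.63] [-0.54  1.02  9.24] [0.24 0.11 0.01] -0.29288713820278645
7.325 -68.97420589390146 [ 460.2  -127.67  110.62] [0.16 0.7  8.89] [ 0.38 -0.02  0.07] -0.29402405954897404
```

```bash
python3 - <<'E'
from h import *
np.set_printoptions(precision=2,suppress=True)
s=read_state(); print(s['time_s'],s['tcp_pos'],s['gripper_width'],s['ft_force'])
snap('wrist','w2.png'); p,d=capture('scene')
cp=camera_params('scene'); u=proj(cp,[459,-127,110]).astype(int); print(u)
c=p[u[1]-50:u[1]+50,max(0,u[0]-65):u[0]+65]
cv2.imwrite('pics/s2.png',cv2.cvtColor(cv2.resize(c,None,fx=6,fy=6,interpolation=2),cv2.COLOR_RGB2BGR))
E
```

```text
7.325 [ 460.2  -127.67  110.62] 0.0016265612811579525 [0.16 0.7  8.89]
[318 206]
```

View pics/w2.png

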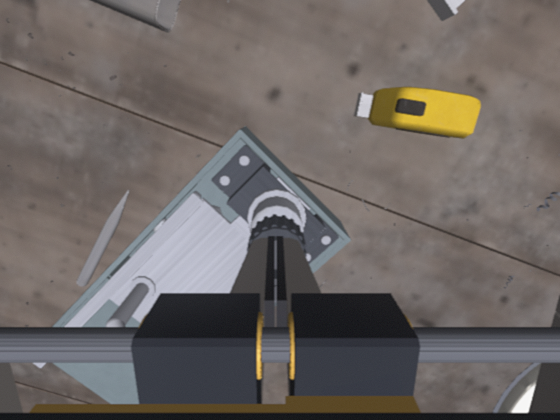

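View pics/s2.png

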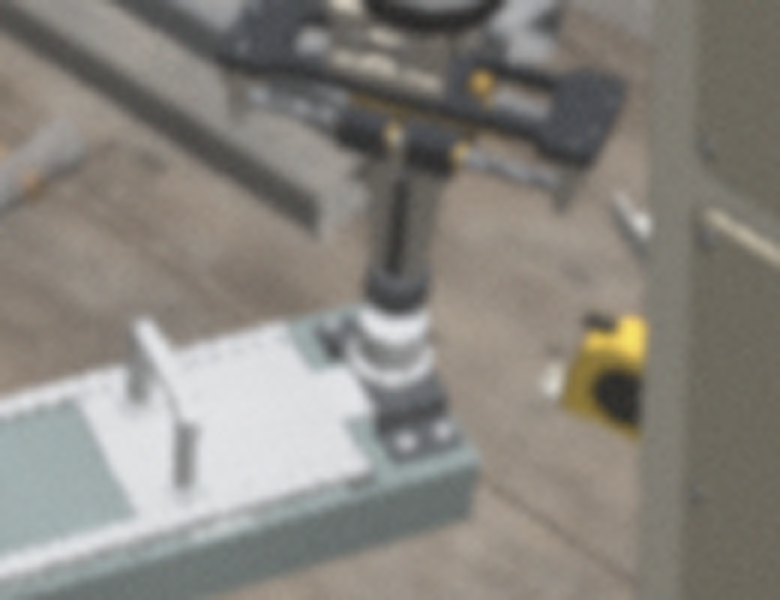

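```bash
python3 - <<'E'
from h import *
np.set_printoptions(precision=1,suppress=True)
cp=camera_params('wrist'); p,d=capture('wrist'); W=cloud(cp,d)
s=read_state(); print(s['time_s'],s['tcp_pos'],proj(cp,s['tcp_pos']),-np.array(cp['R']).T@cp['t'],np.array(cp['R'])[2])
for v in range(190,300,6): print(v,[W[v,u] for u in (258,276,290)])
c=p[160:310,180:380]
cv2.imwrite('pics/w3.png',cv2.cvtColor(cv2.resize(c,None,fx=4,fy=4,interpolation=2),cv2.COLOR_RGB2BGR))
E
```

```text
7.475 [ 460.2 -127.6  110.6] [275.8 233.2] [ 488.1 -199.7  308.6] [-0.1  0.3 -1. ]
190 [array([ 478.9, -139.6,   68.2]), array([ 467. , -146.1,   75.5]), array([ 454.8, -145.1,   54. ])]
196 [array([ 477.5, -136.5,   72.9]), array([ 465.6, -142.5,   77.8]), array([ 456.1, -145.8,   76.6])]
202 [array([ 476.1, -133.2,   76.2]), array([ 465.7, -142.5,   93.7]), array([ 455.3, -143.1,   82.7])]
208 [array([ 475.3, -133. ,   89.7]), array([ 465.2, -141.2,  103. ]), array([ 456.1, -143.3,   98.6])]
214 [array([ 474.6, -132.8,  101.8]), array([ 464. , -138. ,  104.8]), array([ 455.5, -141.1,  104.5])]
220 [array([ 473.4, -129.7,  104.2]), array([ 465.4, -141.6,  127.9]), array([ 456.4, -141.8,  119.3])]
226 [array([ 473.6, -133.6,  125.6]), array([ 488.1, -199.7,  308.6]), array([ 456.6, -141.3,  128.6])]
232 [array([ 473.2, -134. ,  135.9]), array([ 464.3, -138.6,  138.7]), array([ 456.7, -140.6,  136.7])]
238 [array([ 472.2, -131.6,  138.5]), array([ 463.3, -136.1,  140.8]), array([ 455.9, -138.2,  139.3])]
244 [array([ 472. , -132.4,  148.3]), array([ 463.4, -136.2,  149.2]), array([ 45
[... 258 characters left out ...]
  169.9]), array([ 463.5, -136.4,  170.6]), array([ 457.5, -138.5,  170.2])]
268 [array([ 470.9, -133.5,  176.4]), array([ 463.6, -136.6,  176.9]), array([ 458. , -139.1,  177.6])]
274 [array([ 470.7, -134. ,  182.6]), array([ 463.4, -136. ,  181.2]), array([ 458.1, -138.7,  182.2])]
280 [array([ 470.7, -135. ,  189.3]), array([ 462.5, -133.8,  182. ]), array([ 458.3, -138.8,  187.6])]
286 [array([ 470.2, -134.1,  192.2]), array([ 461.6, -131.5,  182.7]), array([ 458.5, -138.7,  192.3])]
292 [array([ 470.2, -134.7,  197.4]), array([ 460.7, -128.9,  182.9]), array([ 458.9, -139. ,  197.4])]
298 [array([ 475.5, -154.5,  234. ]), array([ 460. , -127.3,  184.7]), array([ 458.9, -138.7,  201.1])]
```

View pics/w3.png

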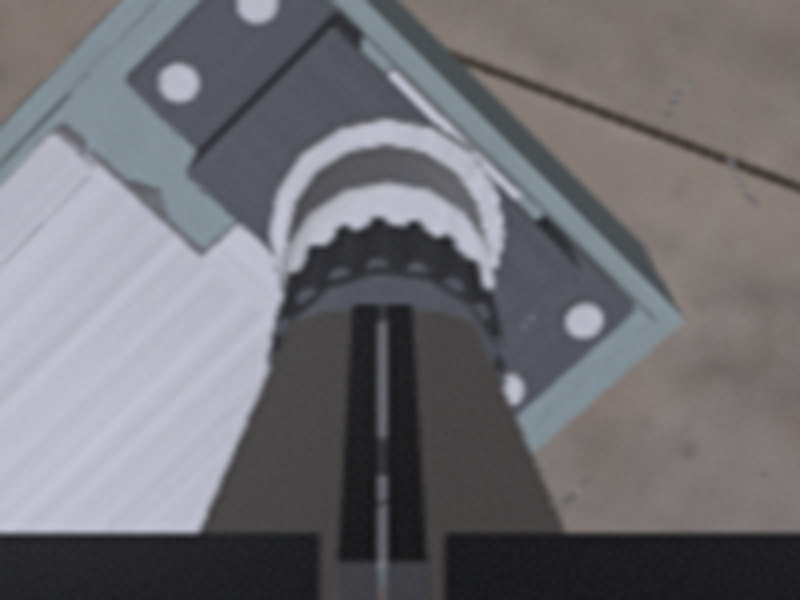

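```bash
python3 - <<'E'
from h import *
np.set_printoptions(precision=1,suppress=True)
move_l([459,-127.5,160],v=100)
s=read_state(); print(s['time_s'],s['tcp_pos'],s['ft_force'])
cp=camera_params('wrist'); p,d=snap('wrist','w4.png'); W=cloud(cp,d)
print(proj(cp,s['tcp_pos']))
for v in range(190,280,5): print(v,[W[v,u] for u in (262,270,285)])
p,d=capture('scene')
cp=camera_params('scene'); u=proj(cp,[459,-127,130]).astype(int); print(u,proj(cp,s['tcp_pos']))
c=p[u[1]-50:u[1]+50,max(0,u[0]-65):u[0]+65]
cv2.imwrite('pics/s4.png',cv2.cvtColor(cv2.resize(c,None,fx=6,fy=6,interpolation=2),cv2.COLOR_RGB2BGR))
E
```

```text
8.1333 [ 458.7 -127.4  159.6] [-0.1 -0.3 -1. ]
[275.7 233.2]
190 [array([ 473.4, -135.6,   97.4]), array([ 467.9, -139.6,  104.6]), array([ 456.5, -143. ,  101.2])]
195 [array([ 472.3, -133.1,  103. ]), array([ 467.5, -138.9,  117.2]), array([ 455.5, -140. ,  104.8])]
200 [array([ 472.1, -134.5,  122. ]), array([ 467.3, -138.8,  130.1]), array([ 456.7, -141.5,  125.9])]
205 [array([ 471.8, -135.3,  137.1]), array([ 466.8, -137.8,  139. ]), array([ 457. , -141.3,  138.3])]
210 [array([ 470.6, -132.2,  138.2]), array([ 465.4, -134.3,  138.4]), array([ 455.7, -137.8,  137.7])]
215 [array([ 469.3, -128.7,  137.9]), array([ 464.2, -130.9,  138.4]), array([ 454.5, -134.7,  138.7])]
220 [array([ 468. , -125.1,  137.4]), array([ 462.9, -127.6,  139.1]), array([ 453.2, -131.3,  139. ])]
225 [array([ 466.8, -122.1,  138.7]), array([ 461.6, -124. ,  138.6]), array([ 451.6, -127.5,  137.8])]
230 [array([ 465.3, -117.8,  136.7]), array([ 460.3, -120.6,  138.9]), array([ 450.6, -124.7,  139.9])]
235 [array([ 464.3, -115.3,  139.4]), array([ 458.9, -116.9,  138.4]), array([ 448.9, -120.5,  137.9])]
[... 156 characters left out ...]
, -134.7,  199.1]), array([ 457.4, -137.2,  198.5])]
250 [array([ 468.3, -132.8,  204.4]), array([ 464.8, -135. ,  206. ]), array([ 457.6, -137.1,  204.8])]
255 [array([ 468.4, -134.1,  212.9]), array([ 464.8, -135.2,  212.2]), array([ 457.9, -137.4,  211.3])]
260 [array([ 468.1, -133.6,  217. ]), array([ 464.7, -135.3,  217.7]), array([ 457.8, -136.9,  215.7])]
265 [array([ 468.2, -134.6,  224. ]), array([ 464.7, -135.3,  222.7]), array([ 458.4, -137.7,  222.7])]
270 [array([ 468. , -134.7,  228.6]), array([ 464.6, -135.2,  227.2]), array([ 458.6, -137.7,  227.6])]
275 [array([ 467.7, -134. ,  231.6]), array([ 464.3, -134.7,  230.6]), array([ 458.6, -137.4,  231.5])]
[319 202] [320.1 195.1]
```

View pics/w4.png

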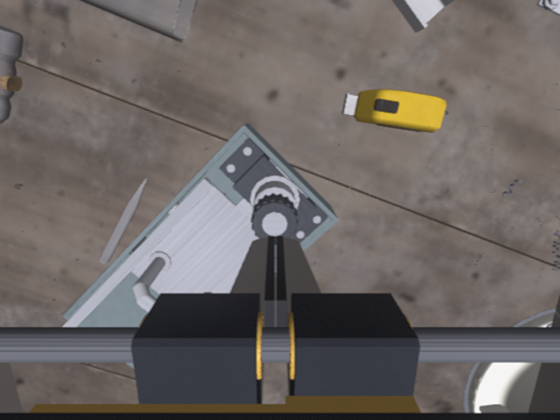

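View pics/s4.png

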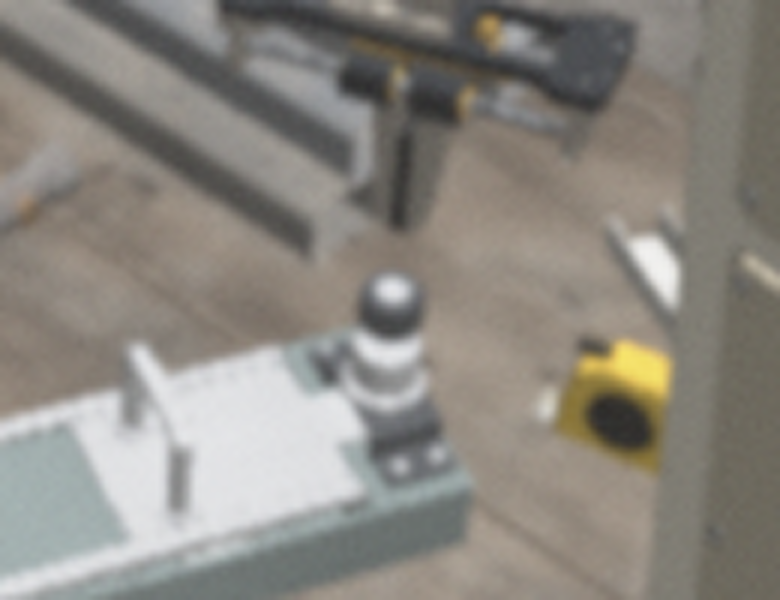

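```bash
python3 - <<'E'
from h import *
np.set_printoptions(precision=1,suppress=True)
import rig
print(grip_depth, grip_depth() if callable(grip_depth) else '')
gripper_to(0.6)
s=read_state(); print(s['time_s'],s['tcp_pos'],s['gripper_width'],s['ft_force'])
cp=camera_params('wrist'); p,d=snap('wrist','w5.png'); W=cloud(cp,d)
Rt=Rn.from_quat(s['ee_rot']).as_matrix()
T=(W-s['tcp_pos'])@Rt   # tool coords
m=(d>0)&(T[...,2]<20)&(T[...,2]>-110)&(abs(T[...,1])<70)&(abs(T[...,0])<30)&(W[...,2]>142)
P=T[m]; print(len(P))
for lo,hi in((-70,0),(0,70)):
    q=P[(P[:,1]>lo)&(P[:,1]<hi)]; print(len(q),q.min(0),q.max(0),np.percentile(q[:,2],[90,98]))
E
```

```text
18.700000000000003 
9.15 [ 459.  -127.5  160. ] 0.5959573059109542 [ 0.1  0.6 -0.4]
8906
4453 [ -12.4  -45.1 -110. ] [ 11.7 -27.5 -27. ] [-44.1 -31.8]
4453 [ -12.8   26.8 -109.8] [ 11.5  44.2 -27.3] [-44.3 -32. ]
```

View pics/w5.png

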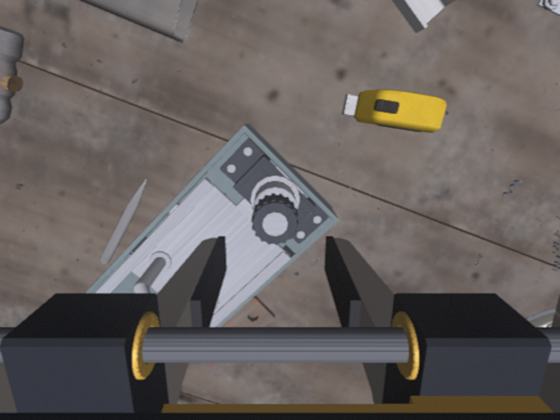

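```bash
python3 - <<'E'
from h import *
np.set_printoptions(precision=2,suppress=True)
move_to([459,-127.5,160],quat(np.radians(-89)))
f=move_l([459,-127.5,82],v=80,until_force=8)
s=read_state(); print(f,s['time_s'],s['tcp_pos'],s['ft_force'],s['joints'])
cp=camera_params('wrist'); p,d=snap('wrist','w6.png')
p,d=capture('scene')
cp=camera_params('scene'); u=proj(cp,[459,-127,130]).astype(int)
c=p[u[1]-50:u[1]+50,max(0,u[0]-65):u[0]+65]
cv2.imwrite('pics/s6.png',cv2.cvtColor(cv2.resize(c,None,fx=6,fy=6,interpolation=2),cv2.COLOR_RGB2BGR))
E
```

```text
False 10.75 [ 459.39 -127.61   82.42] [ 0.12 -0.62  0.2 ] [-0.27  0.26  2.04  0.    0.84  2.85]
```

View pics/s6.png

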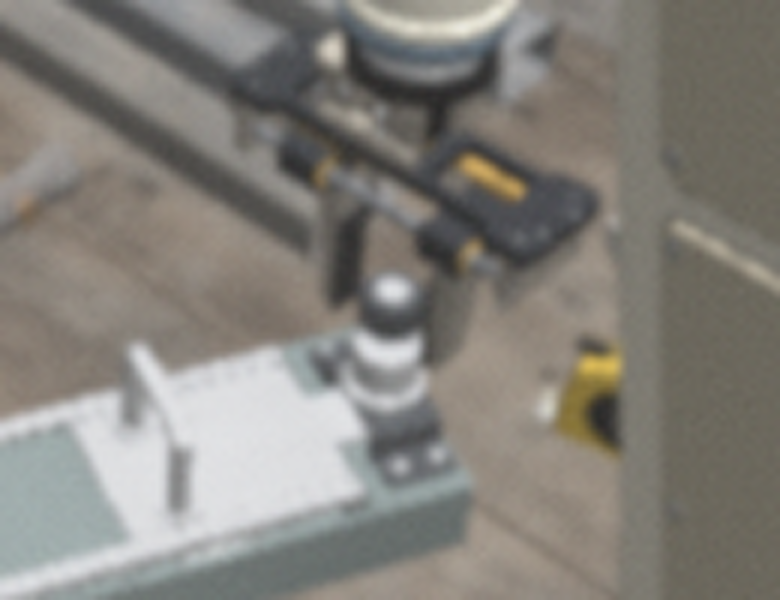

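View pics/w6.png

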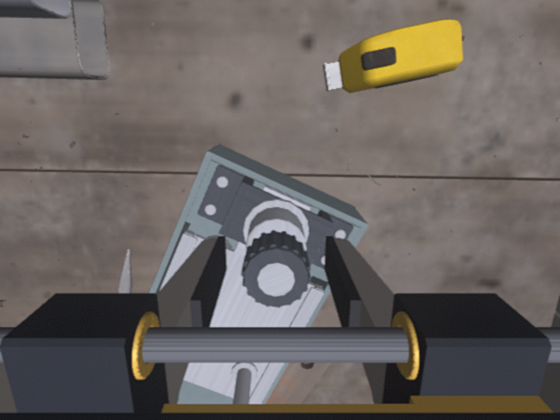

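```bash
python3 - <<'E'
from h import *
np.set_printoptions(precision=2,suppress=True)
gripper_to(0.0)
s=read_state(); z0=s['tcp_pos'][2]; print(s['time_s'],s['tcp_pos'],s['ft_force'],s['ft_torque'],s['gripper_width'])
for k in range(3):
    f=move_l([459,-127.5,82+k+1],v=12)
    s=read_state(); print(f,s['time_s'],s['tcp_pos'],s['ft_force'],s['ft_torque'],s['gripper_width'])
f=move_l([459,-127.5,90],v=12,until_force=10)
s=read_state(); print(f,s['time_s'],s['tcp_pos'],s['ft_force'],s['ft_torque'],s['gripper_width'])
E
```

```text
11.3333 [ 459.12 -127.52   82.1 ] [ 0.3  -0.31  1.53] [ 0.16 -0.07  0.05] 0.338105642037473
False 11.5833 [ 458.99 -127.49   82.81] [ 1.85  0.08 -5.3 ] [ 0.01 -0.38  0.03] 0.3402050284975147
False 11.8333 [ 458.98 -127.47   83.94] [ 1.08 -0.16 -4.86] [ 0.02 -0.39  0.03] 0.34314329553512257
False 12.0833 [ 458.96 -127.49   85.  ] [ 1.2  -0.19 -4.75] [ 0.   -0.42 -0.  ] 0.34061309530606837
True 12.4667 [ 458.93 -127.46   88.39] [ 2.54 -1.47 -6.69] [-0.04 -0.77 -0.04] 0.3398559173360309
```

```bash
python3 - <<'E'
from h import *
np.set_printoptions(precision=2,suppress=True)
ang=-89
found=False
for st in [12,12,8,8,8,8,8,8,8,8,8]:
    ang+=st
    move_l([459,-127.5,89.3],quat(np.radians(ang)),v=40)
    s=read_state(); print(ang,s['time_s'],s['tcp_pos'],s['ft_force'],s['ft_torque'],s['joint_efforts'][5],s['gripper_width'])
    if s['tcp_pos'][2]>89.1 and s['ft_force'][2]>-6.5: found=True;break
    if abs(s['ft_torque'][2])>0.4: break
print(found)
E
```

```text
-77 12.825 [ 458.94 -127.42   88.75] [  4.56  -1.28 -14.01] [-0.01 -1.    0.03] -0.3662788588553667 0.34337501979606133
-65 13.1833 [ 459.11 -127.34   88.92] [  5.95  -0.5  -13.72] [ 0.12 -1.09  0.02] -0.25859422981739044 0.3401963423955883
-57 13.475 [ 459.21 -127.34   89.23] [  5.49   1.55 -11.23] [ 0.31 -0.95  0.04] -0.3205484803766012 0.34378700640952087
-49 13.7667 [ 459.25 -127.42   89.49] [ 4.14  1.81 -6.84] [ 0.37 -0.8  -0.02] -0.4809732735157013 0.34168556052133175
-41 14.0583 [ 459.26 -127.38   89.32] [ 5.75  1.57 -9.28] [ 0.41 -0.96 -0.02] -0.354241831228137 0.34309375004876835
-33 14.35 [ 459.11 -127.3    88.93] [  6.44   0.86 -12.7 ] [ 0.39 -1.28 -0.02] -0.3445166163146496 0.3391173701004463
-25 14.6417 [ 459.31 -127.16   88.79] [  7.96   2.55 -15.5 ] [ 0.55 -1.46  0.04] -0.30669878236949444 0.3390450293821898
-17 14.9333 [ 459.2  -127.15   88.79] [  7.53   3.51 -15.51] [ 0.82 -1.42  0.03] -0.342880105599761 0.3420979875883606
-9 15.225 [ 459.21 -127.1    88.79] [  7.37   4.83 -15.59] [ 0.59 -1.36  0.02] -0.34358466044068336 0.3413817775241524
-1 15.5167 [ 459.15 -127.09   88.79] [  6.67   2.05 -16.14] [ 0.53 -1.4  -0.04] -0.35691174678504467 0.34205560486120856
7 15.8083 [ 459.16 -126.95   88.75] [  7.88   4.11 -16.1 ] [ 0.64 -1.38 -0.  ] -0.3289403859525919 0.33784831321269004
False
```

```bash
python3 - <<'E'
from h import *
np.set_printoptions(precision=2,suppress=True)
def show(l=''):
    s=read_state(); print(l,round(s['time_s'],2),round(np.degrees(yaw(s['ee_rot'])),1),s['tcp_pos'],s['ft_force'],s['ft_torque'],s['gripper_width']); return s
move_l([459,-127.5,87.2],v=30); show()
move_l([459,-127.5,87.2],quat(np.radians(-22)),v=30)
move_l([459,-127.5,87.2],quat(np.radians(-49)),v=30); show()
f=move_l([459,-127.5,93],v=15,until_force=7); show(f)
E
```

```text
16.06 6.6 [ 459.38 -127.02   87.29] [ 5.77  3.71 -5.98] [ 0.79 -0.95  0.01] 0.33710789930538687
 17.34 -49.1 [ 459.23 -127.45   87.35] [ 4.62  2.37 -5.75] [ 0.46 -0.86  0.05] 0.3398861511472744
False 17.88 -49.0 [ 459.23 -127.43   93.13] [ 4.63  1.17 -5.47] [ 0.48 -0.97 -0.04] 0.34582128313095467
```

```bash
python3 - <<'E'
from h import *
np.set_printoptions(precision=2,suppress=True)
def show(l=''):
    s=read_state(); print(l,round(s['time_s'],2),round(np.degrees(yaw(s['ee_rot'])),1),s['tcp_pos'],s['ft_force'],s['ft_torque'],s['gripper_width']); return s
f=move_l([459,-127.5,100],v=12,until_force=6); show(f)
snap('wrist','w7.png')
E
```

```text
True 18.32 -49.0 [ 459.28 -127.29   97.23] [ 3.85  0.53 -8.67] [ 0.08 -0.7   0.  ] 0.3434432457687512
```

View pics/w7.png

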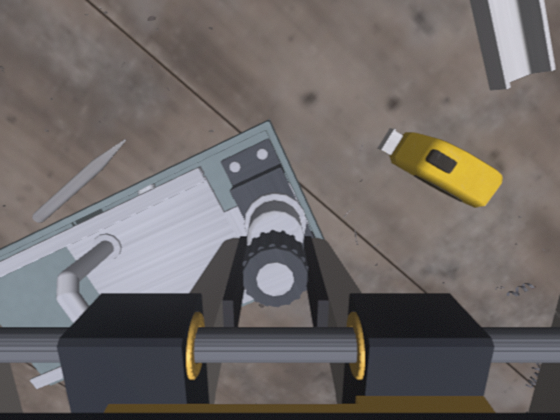

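```bash
python3 - <<'E'
from h import *
np.set_printoptions(precision=2,suppress=True)
z=96.3; ang=-49; move_l([459,-127.5,z],v=30)
s=read_state(); print(s['tcp_pos'],s['ft_force'],s['ft_torque'])
for i in range(15):
    st=8; ang+=st
    if i>=2: z+=2.5*np.radians(st)
    move_l([459,-127.5,z],quat(np.radians(ang)),v=40)
    s=read_state(); fz=s['ft_force'][2]
    print(ang,round(s['time_s'],2),round(z,2),round(np.degrees(yaw(s['ee_rot'])),1),s['tcp_pos'],s['ft_force'],s['ft_torque'],round(s['gripper_width'],3))
    if s['ft_torque'][2]<-0.25: print('torque');break
    if fz<-20 or fz>8: print('force');break
    if fz<-10: z-=0.4
    elif fz>-3: z+=0.4
E
```

```text
[ 459.21 -127.4    96.14] [ 4.29  1.14 -7.16] [ 0.34 -0.96 -0.01]
-41 18.92 96.3 -41.0 [ 459.26 -127.35   96.14] [ 4.83  1.19 -6.91] [ 0.44 -0.95  0.04] 0.344
-33 19.21 96.3 -33.0 [ 459.31 -127.29   96.14] [ 4.92  2.18 -7.76] [ 0.46 -0.97  0.03] 0.336
-25 19.5 96.65 -25.0 [ 459.32 -127.26   96.5 ] [ 4.79  3.08 -8.23] [ 0.53 -1.01  0.  ] 0.342
-17 19.79 97.0 -17.0 [ 459.3  -127.16   96.82] [ 5.81  2.41 -8.24] [ 0.56 -1.06  0.02] 0.342
-9 20.08 97.35 -9.0 [ 459.36 -127.13   97.2 ] [ 5.83  2.53 -7.04] [ 0.6  -1.06  0.03] 0.341
-1 20.38 97.7 -1.0 [ 459.35 -127.04   97.54] [ 5.86  3.93 -8.03] [ 0.69 -1.04  0.02] 0.339
7 20.67 98.05 7.0 [ 459.32 -127.     97.86] [ 5.87  3.75 -7.74] [ 0.72 -1.1   0.04] 0.34
15 20.96 98.39 15.0 [ 459.28 -126.95   98.19] [ 6.59  4.49 -7.39] [ 0.73 -1.04 -0.01] 0.338
23 21.25 98.74 23.0 [ 459.3  -126.88   98.54] [ 4.54  4.71 -7.25] [ 0.78 -1.04  0.04] 0.34
31 21.54 99.09 31.0 [ 459.22 -126.81   98.84] [ 5.96  3.78 -6.59] [ 0.84 -1.13  0.03] 0.337
39 21.83 99.44 39.0 [ 459.16 -126.78   99.18] [ 6.22  5.4  -7.88] [ 0.8  -1.05  0.02] 0.342
47 22.12 99.79 47.0 [ 459.1  -126.72   99.48] [ 5.68  4.63 -8.46] [ 0.86 -1.09 -0.  ] 0.342
55 22.42 100.14 55.0 [ 459.08 -126.67   99.8 ] [ 5.26  5.24 -8.72] [ 0.84 -1.05  0.06] 0.344
63 22.71 100.49 63.0 [ 459.   -126.64  100.14] [ 5.97  6.49 -7.43] [ 0.92 -1.08  0.06] 0.341
71 23.0 100.84 71.0 [ 458.94 -126.59  100.46] [ 5.25  5.71 -8.49] [ 0.94 -1.15  0.03] 0.341
```

```bash
python3 - <<'E'
from h import *
np.set_printoptions(precision=2,suppress=True)
z=100.84; ang=71
for i in range(26):
    st=4; ang+=st
    z+=2.5*np.radians(st)
    move_l([459,-127.5,z],quat(np.radians(ang)),v=30)
    s=read_state(); fz=s['ft_force'][2]
    print(ang,round(s['time_s'],2),round(z,2),round(np.degrees(yaw(s['ee_rot'])),1),s['tcp_pos'],s['ft_force'],s['ft_torque'],round(s['gripper_width'],3))
    if s['ft_torque'][2]<-0.2: print('torque');break
    if fz<-20 or fz>8: print('force');break
    if fz<-10: z-=0.4
    elif fz>-3: z+=0.4
E
```

```text
75 23.25 101.01 75.0 [ 458.91 -126.61  100.64] [ 5.72  4.17 -9.12] [ 0.9  -1.15 -0.01] 0.343
79 23.5 101.19 79.0 [ 458.86 -126.56  100.77] [ 4.49  5.94 -8.52] [ 0.94 -1.1  -0.  ] 0.339
83 23.75 101.36 83.0 [ 458.83 -126.54  100.94] [ 4.79  5.58 -8.42] [ 1.02 -1.16  0.1 ] 0.341
87 24.0 101.54 87.0 [ 458.77 -126.51  101.06] [ 4.85  6.03 -9.64] [ 1.04 -1.17  0.04] 0.343
91 24.25 101.71 91.0 [ 458.79 -126.47  101.17] [  5.55   6.68 -10.45] [ 1.06 -1.21  0.02] 0.339
95 24.5 101.49 95.0 [ 458.88 -126.37  100.99] [ 5.31  6.69 -8.52] [ 1.2  -1.2  -0.04] 0.341
99 24.75 101.66 99.0 [ 459.03 -126.17  101.06] [  7.22   7.31 -10.94] [ 1.29 -1.34 -0.14] 0.339
103 25.0 101.44 103.0 [ 459.24 -125.97  100.99] [ 8.66  9.63 -9.47] [ 1.53 -1.32 -0.23] 0.347
torque
```

```bash
python3 - <<'E'
from h import *
np.set_printoptions(precision=2,suppress=True)
for z in (100.6,100.2,99.8,99.4,99.0):
    move_l([459,-127.5,z],v=20)
    s=read_state(); print(z,round(s['time_s'],2),s['tcp_pos'],s['ft_force'],s['ft_torque'],round(s['gripper_width'],3))
    if s['ft_force'][2]>-1: break
E
```

```text
100.6 25.25 [ 459.37 -126.02  100.69] [ 5.87 10.33 -2.04] [ 1.65 -0.9  -0.23] 0.342
100.2 25.5 [ 459.41 -126.06  100.6 ] [ 5.01 10.6   2.08] [ 1.63 -0.61 -0.21] 0.341
```

```bash
python3 - <<'E'
from h import *
np.set_printoptions(precision=2,suppress=True)
gripper_to(0.65)
s=read_state(); print(round(s['time_s'],2),s['tcp_pos'],s['ft_force'],s['ft_torque'],round(s['gripper_width'],3))
move_l([459,-127.5,200],v=150)
# aim over handle, jaw across the bar: jaw along box y (66deg)
th=np.radians(66)
for a in (66+90,66-90):
    print(a,solve_ik([512,-9.5,190],quat(np.radians(a))))
cp=camera_params('wrist'); p,d=snap('wrist','w8.png'); W=cloud(cp,d)
m=(d>0)&(W[...,2]>140)&(W[...,2]<170)&(np.hypot(W[...,0]-459,W[...,1]+128)<13)
print('knob top z',m.sum(),np.median(W[m],0), read_state()['time_s'])
m=(d>0)&(W[...,2]>100)&(W[...,2]<135)&(np.hypot(W[...,0]-512,W[...,1]+9)<50)
if m.sum(): 
    P=W[m]; print('handle',m.sum(),P.mean(0),P.max(0),cv2.minAreaRect(P[:,:2].astype(np.float32)))
E
```

```text
26.08 [ 458.92 -127.58  100.18] [-0.44  0.91  0.24] [-0.03 -0.12  0.  ] 0.654
156 [-0.02  0.17  1.87 -0.    1.1  -1.17]
-24 [-0.02  0.17  1.87 -0.    1.1   1.97]
knob top z 855 [ 459.01 -127.57  156.36] 26.95
handle 1517 [509.48  -7.27 116.95] [547.39  11.19 122.27] ((512.2190551757812, -7.393455505371094), (12.204209327697754, 75.92859649658203), 66.0794906616211)
```

View pics/w8.png

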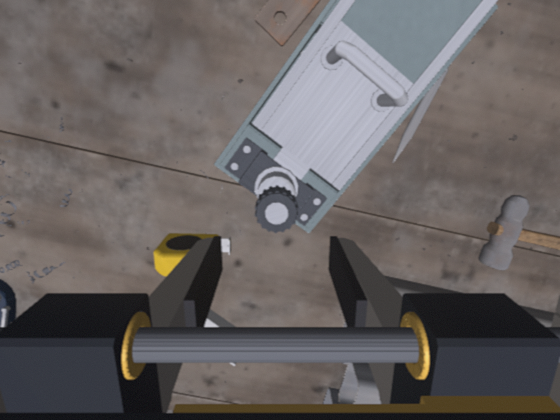

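```bash
python3 - <<'E'
from h import *
np.set_printoptions(precision=2,suppress=True)
def show(l=''):
    s=read_state(); print(l,round(s['time_s'],2),s['tcp_pos'],s['ft_force'],s['ft_torque'],round(s['gripper_width'],3)); return s
H=np.array([512.3,-8.5])
q=quat(np.radians(156))
move_to([*H,190],q); show()
f=move_l([*H,67],v=100,until_force=8); show(f)
gripper_to(0.0); show('grip')
E
```

```text
27.63 [511.61  -8.7  189.18] [-0.45  0.55 -0.1 ] [ 0.01 -0.18  0.  ] 0.65
False 29.02 [512.78  -8.52  67.54] [-0.76 -0.22 -0.05] [ 0.04 -0.13 -0.  ] 0.649
grip 29.81 [512.44  -8.23  67.  ] [-0.02  2.47 -0.65] [ 0.49 -0.28 -0.06] 0.118
```

```bash
python3 - <<'E'
from h import *
np.set_printoptions(precision=2,suppress=True)
def show(l=''):
    s=read_state(); print(l,round(s['time_s'],2),s['tcp_pos'],s['ft_force'],s['ft_torque'],round(s['gripper_width'],3)); return s
s=show(); p0=np.array([512.3,-8.5,67]); y=np.array([np.cos(np.radians(66)),np.sin(np.radians(66)),0])
f=move_l(p0+6*y,v=15,until_force=10); show(f)
if not f:
    f=move_l(p0+80*y,v=60,until_force=12); show(f)
    if not f: 
        f=move_l(p0+88*y,v=20,until_force=14); s=show(f)
print((read_state()['tcp_pos']-p0)@y)
E
```

```text
29.81 [512.44  -8.23  67.  ] [-0.02  2.47 -0.65] [ 0.49 -0.28 -0.06] 0.118
False 30.36 [514.81  -2.92  67.  ] [-0.28 -1.09  0.76] [-0.2  -0.08  0.02] 0.121
False 31.74 [545.04  64.93  67.02] [ 0.84  2.81 -0.62] [ 0.44 -0.33  0.02] 0.119
True 32.12 [546.99  69.37  66.96] [-0.08 -2.23  5.79] [-0.43 -0.04 -0.04] 0.117
85.24658571456362
```

```bash
python3 - <<'E'
from h import *
np.set_printoptions(precision=2,suppress=True)
gripper_to(0.5)
s=read_state(); print(s['time_s'],s['tcp_pos'],s['ft_force'])
move_l([547,69.4,200],v=150)
y=np.array([np.cos(np.radians(66)),np.sin(np.radians(66))])
move_l([*(np.array([547,69.4])-100*y),260],v=200)
cp=camera_params('wrist'); p,d=snap('wrist','w9.png'); W=cloud(cp,d)
def rep(W,d):
    m=(d>0)&(W[...,2]>140)&(W[...,2]<170)&(np.hypot(W[...,0]-459,W[...,1]+128)<13)
    if m.sum(): print('knob top z',m.sum(),np.median(W[m],0))
    m=(d>0)&(W[...,2]>100)&(W[...,2]<135)&(np.hypot(W[...,0]-547,W[...,1]-69)<50)
    if m.sum(): c=np.array(cv2.minAreaRect(W[m][:,:2].astype(np.float32))[0]); print('handle',c,'open',(c-[512.2,-8.2])@y)
rep(W,d)
p,d=snap('top','t9.png'); rep(cloud(camera_params('top'),d),d)
for q in ['knob','handle']: print(q,[(world(camera_params('top'),x['point']),x['confidence']) for x in spot_in(q,'top')[:1]])
print(read_state()['time_s'],read_state()['ft_force'])
E
```

```text
32.7833 [546.46  69.36  66.47] [ 0.23  0.14 -1.44]
knob top z 569 [ 458.89 -127.66  156.3 ]
handle [546.31  70.77] open 86.01272671702313
knob top z 55 [ 457.82 -128.51  156.83]
knob [(array([ 456.79, -127.85,  158.99]), 0.64)]
handle [(array([490.29,  18.47,  57.19]), 0.45)]
34.7583 [ 0.39  0.21 -0.22]
```

View pics/t9.png

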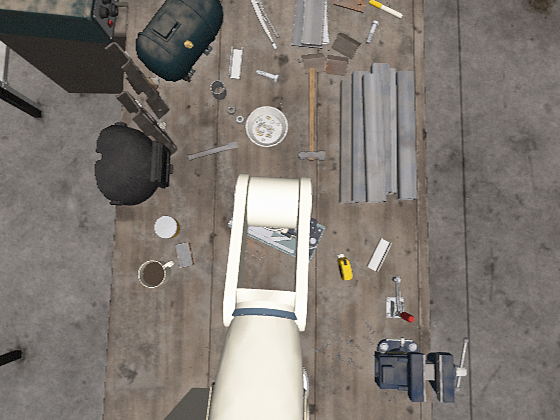

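View pics/w9.png

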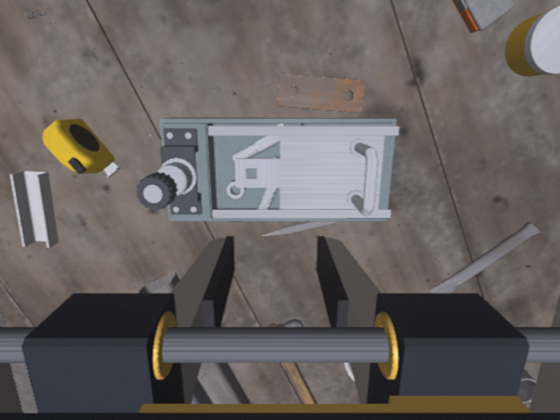

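The wrist picture shows the cover fully open, with the handle at pixel (370,180). The knob stands raised at (155,190), and the bystanders are where they were. I'm handing in.

```bash
python3 -c "
from rig import *
hand_in()"
```

```text
the job is handed in; nothing more can be done
```

The box is open: the lock screw stays up by itself at its end stop, the cover is slid fully open, and the job was handed in at about 35 s. `hand_in()` reports no verdict.

- **Screw:** I lifted it to the rim and found the notch about 40° anticlockwise. It rose there to about 15 mm, and I drove it on to the end stop, stopping at about 0.23 N m. After letting go, the knob centre measured 144.3–144.8 mm (wrist and top cameras).
- **Cover:** I slid it by the handle to its stop with little force. The arm measured 85 mm and the wrist camera 86 mm. The gripper then let go and moved clear.
- **First grasp failed:** The real fingertips sit about 28 mm above the reported TCP (tool point). The first grasp only nipped the knob's top edge and slipped off, and the closed fingers then pressed on the knob with about 9 N and turned on it by 20° (a peak of about 19 N was read at the slip). I measured the offset with the depth camera and corrected for it.
- **Notch overrun:** I turned past the notch once and turned back to it, with about 16 N of pull at most.
- **Checks that disagreed or were missing:** In the last top view the arm hid the handle, so the network's position for it there was wrong and I did not use it. The bystanders were checked by eye only, and none looked moved.

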